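# Stow the microscope camera and latch its case

### The arm

A 6-joint arm with a two-finger parallel gripper is mounted at the origin on the work surface. World frame = base frame: x ahead of the robot, y to its left, z up, the work surface at z = 0. Lengths are in m, angles in rad, forces in N, time in s.
With the tool pointing down it reaches from about 0.25 to 0.775 m from the base axis. Payload 4 kg.
Tool frame: the origin (TCP) lies between the finger pads; the fingertips stand 11 mm ahead of it and the grasp point (between the pads) lies 8 mm behind it (robot.tip_extent is the z of the fingertips in the tool frame, in m); z points along the fingers, y is the line along which they close (so a half turn about z gives the same grasp; the last joint's range is limited). The gripper opens to 94 mm and grips with 3 to 60 N. Pads are 16 mm wide; open, the fingers measure 119 mm over their backs; the gripper's body (75 mm by 177 mm) begins 78 mm behind the grasp point.
Start: joints at [-1.325, 0.087, 1.371, -0, 1.684, -0.103], TCP at [0.188, -0.517, 0.217] pointing down, gripper open.
Joint ranges: [-3.1, 3.1], [-0.76, 2.03], [0.27, 2.55], [-1.08, 4.22], [0.17, 2.65], [-2.57, 2.57]. Speed limits (rad/s): [2.79, 2.79, 3.14, 3.14, 3.14, 3.14].

### API

Orientations are given as [roll, pitch, yaw] about the fixed x, y, z axes, in that order (R = Rz(yaw) Ry(pitch) Rx(roll)).
In Python, from bench import robot, imaging gives the robot as it stands.
- The arm moves only by the shell command python3 -m pendant 'ROWS'. ROWS is JSON, a list of rows, each a list of 7 numbers: the shift along the world's x, y, z in cm, then the turn, a rotation vector about the world's x, y, z in degrees, then the opening, from 0 (shut) to 1 (fully open). In form: [[dx, dy, dz, ax, ay, az, jaw], ...]. A call has 1 to 8 rows; each row shifts and turns the commanded pose from where the row before left it; what a row does not reach is not made up. A row lasts 1/10 s, in which the tool goes at most 50 mm and 8.59 degrees, less where a joint would pass 70% of its speed; a pose out of reach is approached as far as the arm can. A call is refused whole if a number of a shift passes 5 or a number of a turn 8.59, either way. A call with a gripper value outside its range is refused whole. The fingers move at their own pace and stop on an object; the grip force is fixed at half the most. Time passes only in rows, so rows that do not move let the fingers close. It gives the time, the measured TCP pose, the force, the opening and the grip force at its end, in the units of the state.
- robot.get_obs(): the state, without advancing time (a new reading comes with each control period).
- imaging.snapshot(name): name is "scene" or "top" or "wrist"; returns the picture (480x640x3 uint8, red, green, blue); there is no depth.
- imaging.camera_params(name): a dict with "camera_matrix" (3x3 intrinsics, pixels), "R" (3x3) and "t" (3): a world point X has camera coordinates R X + t. Camera axes: x right, y down, z forward; pixel columns grow to the right and rows downward; lengths in m; the calibration is good to about 2 mm. A picture is of the moment at which its call begins: read the wrist's pose just before it. camera_params takes no time and is no camera call; for the wrist camera it gives the pose at the moment of the call.
- robot.close_job(): hands the job in; it is judged then, once.
The state is a dict: "time": time; "joint_positions": joint angles; "qvel": joint speeds; "joint_torque": joint torques, N m; "tool_pos": TCP position; "ee_rot": TCP orientation; "wrist_force": force on the tool from outside, world axes, zero at the start; "wrist_torque": the same for the moment, N m; "width": finger opening in m; "finger_force": force on a finger pad.
Only numpy, scipy, OpenCV 4.12 (cv2) and the standard library are available. Lean on these libraries where they do the work, as an engineer would, in place of code of your own. Each camera call takes 0.05 s, during which the arm holds its last target. There are 200 camera calls.

### The job

Put the microscope camera away: lay it flat on the sloping cradle inside the open case, between the guides and with its lens nose pointing up the slope to the hinge, without dropping it. Then swing the lid shut until its tab has caught behind the case's front rim, so that the lid stays fully closed by itself. Leave the other things on the bench where they stand.

Things in the scene. Friction and masses are not known exactly. Their poses are not given: they have to be found in the camera images.
- camera: The microscope camera, loose, 0.17 to 0.35 kg: a black block 90 mm long (x), 40 wide (y), 34 high (z) with an aluminium lens nose (cylinder 26 mm across, 24 long, axis 17 mm above the underside) on its +x end and shallow ribs on top near the other end. Starts lying on its underside on the bench. Origin: centre of the block's underside; z up.
- nose (a point): Centre of the front face of the camera's lens nose, at (69, 0, 17) mm in the camera's frame.
- case: Grey plastic storage case, fixed, 190 mm deep (x), 150 wide (y), walls 4, floor 6 mm. Its top slopes at 0.30 rad: front wall (-x side, toward the robot's right) 48 mm high, with a rolled rim 8 mm thick inside its top edge (rim centre at (-91, 0, 46) mm), back wall 106 mm; side walls rise just below the shut lid. Origin: centre of its underside; x points to the hinge side, z up.
- cradle: Aluminium cradle fixed in the case: a bed 96 mm long, 26 wide, sloping up to the hinge at 0.30 rad. Origin: middle of its top face, at (-8, 0, 40) mm in the case frame; x up the slope, z square to the bed. End stop 10 mm high at x = -47 mm; side guides 12 mm long, 8 high at x = -34 and +34, 48 mm apart. With the camera seated (stop 2 mm behind its block) the two frames about coincide.
- lid (a joint): Lid angle, rad: 0 shut (sloping 0.30 down to the front), growing as it opens, stop at 1.25. It starts at 1.0 to 1.2, stays there by friction and leans over the cradle: reach in under it from the front, tool leaning 25 to 40 deg. About 1 N at the free edge swings it; the last 15 mm take 4 to 8 N as the tab snaps past the rim. If not caught it springs up to about 0.3.
- lid_hinge (a point): Middle of the lid's hinge line, at (93, 0, 113) mm in the case's frame; the line runs along the case's y, at the lid's underside. The shut lid's underside is about 44 mm above the cradle's bed, square to it: 10 mm over the seated camera.
- lid_edge (a point): Middle of the lid's free edge, at half its thickness. The lid is a flat grey panel, 205 mm from hinge line to free edge, 150 wide, 6 thick, with two look-only ribs 2 mm high lengthwise on its outside, 50 mm left and right of its middle; shut, it overhangs the front wall by about 8 mm.
- tab_end (a point): Lower end of the sprung tab (60 mm wide, hanging 28 mm below the lid's underside, about 10 mm in from the free edge); a slanted ridge on its front face slides past and snaps under the rim when the lid is pressed shut.
- bottle: Bystander: closed amber bottle 48 mm across, 120 mm high, loose, upright. Origin: centre of its underside.
- eyepiece: Bystander: black eyepiece, 48 mm across, 80 mm high, loose, standing on its narrow end. Origin: centre of its underside.
- dish: Bystander: shallow glass dish 84 mm across, 16 mm high, loose, behind the case. Origin: centre of its underside.
- post: Bystander: fixed steel post 182 mm high beside the case on its far (-y) side, foot 48 mm across, with a black clamp block 40 x 30 x 30 mm centred 155 mm up. Origin: centre of its underside.
Not all that is in view belongs to the job. What is shaped like the camera but yellow is not meant.

How it is judged:
On the way:
1. the camera lies released on the cradle, nose to the hinge, the lid still open (x of camera in the frame of cradle between -0.008 and 0.015 m and y of camera in the frame of cradle between -0.007 and 0.007 m and z of camera in the frame of cradle between -0.004 and 0.005 m and x of nose in the frame of cradle above 0.05 m and angle between the x axis of camera and the x axis of cradle, either way round below 0.12 rad and contact force between the fingers and camera below 0.2 N and value of joint lid above 0.4 rad and linear speed of camera below 0.03 m/s), for 0.2 s.
At the end, for the whole second after the job is handed in: The camera rests on the cradle: its origin within -8 to +15 mm along, 7 mm across and 5 mm above the cradle's origin, turned less than 0.12 rad from it, nose toward the hinge; the lid is shut (below 0.03 rad) and stays so by itself, the tab's end behind and below the front rim (x of camera in the frame of cradle between -0.008 and 0.015 m and y of camera in the frame of cradle between -0.007 and 0.007 m and z of camera in the frame of cradle between -0.004 and 0.005 m and x of nose in the frame of cradle above 0.05 m and angle between the x axis of camera and the x axis of cradle, either way round below 0.12 rad and value of joint lid below 0.03 rad and z of tab_end in the frame of case below 0.038 m and x of tab_end in the frame of case above -0.091 m and linear speed of camera below 0.03 m/s); the robot touches nothing.
It fails at once if the bottle is shoved (over 30 mm) or knocked over (distance of bottle from where it was at the start of the episode above 0.03 m or angle between bottle's own z axis and vertical above 0.4 rad).
It fails at once if the eyepiece is shoved (over 30 mm) or knocked over (distance of eyepiece from where it was at the start of the episode above 0.03 m or angle between eyepiece's own z axis and vertical above 0.4 rad).
It fails at once if the dish is shoved (over 30 mm) or knocked over (distance of dish from where it was at the start of the episode above 0.03 m or angle between dish's own z axis and vertical above 0.4 rad).
It fails at once if the camera is dropped (falls free at over 0.7 m/s) (linear speed of camera above 0.7 m/s and contact force between the fingers and camera below 0.1 N).
It also fails if it takes over 61 s, if anything falls off the work surface, if the arm or the gripper's body presses on something with over 40 N, if the wrist force passes 120 N, or if a joint passes its speed limit or range.

## Working session

There is one attempt and no reset: what is moved stays moved. The work goes in short steps, Python scripts to look and compute and a shell command to move; the robot and the scene stay as the last step left them, time stands still between calls to the robot, and variables do not carry over. Pictures are saved under pics/ and viewed, at most 10 in all, crops included, and the job is handed in when it is done.

```bash
mkdir -p pics; ls; cat > h.py <<'E'
import numpy as np, cv2
from bench import robot, imaging
def snap(n,f):
    p=imaging.camera_params(n); im=imaging.snapshot(n); cv2.imwrite(f'pics/{f}.png',cv2.cvtColor(im,cv2.COLOR_RGB2BGR)); np.savez(f'pics/{f}.npz',K=p['camera_matrix'],R=p['R'],t=p['t']); return im
def cal(f):
    d=np.load(f'pics/{f}.npz'); return np.array(d['K']),np.array(d['R']),np.array(d['t']).ravel()
def ray(f,u):
    K,R,t=cal(f); d=R.T@np.linalg.solve(K,[u[0],u[1],1.]); return -R.T@t,d/np.linalg.norm(d)
def onz(f,u,z):
    c,d=ray(f,u); return c+d*(z-c[2])/d[2]
def tri(obs):
    A=np.zeros((3,3));b=np.zeros(3);rs=[ray(f,u) for f,u in obs]
    for c,d in rs: P=np.eye(3)-np.outer(d,d);A+=P;b+=P@c
    X=np.linalg.solve(A,b); return X,[np.linalg.norm((np.eye(3)-np.outer(d,d))@(X-c)) for c,d in rs]
def proj(f,X):
    K,R,t=cal(f); x=K@(R@np.asarray(X,float)+t); return x[:2]/x[2]
E
python3 - <<'E'
from h import *
for n in('scene','top','wrist'):
    snap(n,n+'0'); K,R,t=cal(n+'0'); print(n,K[0,0],(-R.T@t).round(3),R.round(2).tolist())
print(robot.get_obs())
E
```

```text
pics
scene 541.8218648230816 [ 1.19  -0.571  0.844] [[0.67, 0.74, 0.02], [0.47, -0.4, -0.79], [-0.58, 0.54, -0.62]]
top 444.7881876928199 [0.374 0.075 0.97 ] [[0.01, -1.0, 0.03], [-0.99, -0.01, -0.12], [0.12, -0.03, -0.99]]
wrist 395.8041937554707 [ 0.266 -0.489  0.385] [[0.34, -0.94, -0.0], [-0.9, -0.33, 0.28], [-0.26, -0.09, -0.96]]
{'time': 0.15, 'joint_positions': array([-1.32510066e+00,  8.78051467e-02,  1.37187669e+00,  3.46835429e-06,
        1.68359756e+00, -1.03099301e-01]), 'qvel': array([ 0.00133872, -0.00229356, -0.00631395, -0.00116407,  0.00110416,
       -0.00114922]), 'joint_torque': array([ 1.35755639e-03, -3.40643585e+01, -3.02791715e+01,  7.17800902e-02,
        3.05184082e-02, -1.13280917e-04]), 'tool_pos': array([ 0.18787217, -0.51649999,  0.21557758]), 'ee_rot': array([-3.13991522e+00, -1.77022569e-04,  3.48795204e-01]), 'wrist_force': array([-7.79312651e-01,  6.15341574e-02,  1.07605019e-04]), 'wrist_torque': array([-0.02484303, -0.00807486,  0.03954707]), 'finger_force': 0.0, 'width': 0.09393609790811326}
```

View pics/scene0.png

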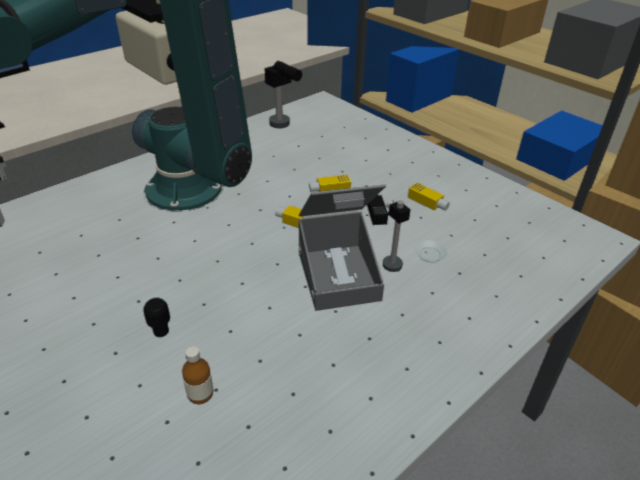

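View pics/top0.png

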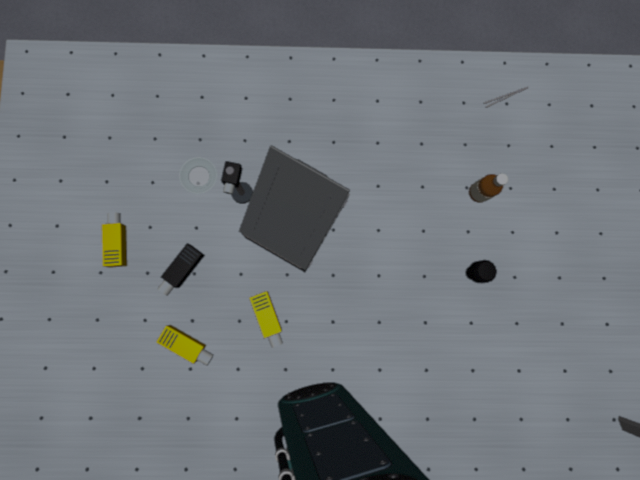

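Top view: candidates for the camera are the black block at (182,267) with its nose at (168,288), three yellow look-alikes at (114,243), (185,344) and (266,316), and the black clamp at (232,172). The black one lying on the bench fits the description. The case is at (295,208), with its hinge to the left. I'll confirm this in an enlarged crop.

```bash
python3 - <<'E'
import cv2,numpy as np
a=cv2.imread('pics/top0.png')[135:305,145:360]; b=cv2.imread('pics/scene0.png')[170:315,270:460]
a=cv2.resize(a,None,fx=2,fy=2,interpolation=3)  # 430x340
a=cv2.resize(a,(379,300)); b=cv2.resize(b,(393*1,300),interpolation=3)
c=np.hstack([a,b]); 
a=cv2.imread('pics/top0.png')[135:305,145:360]; b=cv2.imread('pics/scene0.png')[180:312,285:425]
A=cv2.resize(a,(400,316),interpolation=3); B=cv2.resize(b,(400,377),interpolation=3)
A=cv2.copyMakeBorder(A,0,61,0,0,0); cv2.imwrite('pics/crop0.png',np.hstack([A,B]))
E
```

```text
(no output)
```

View pics/crop0.png

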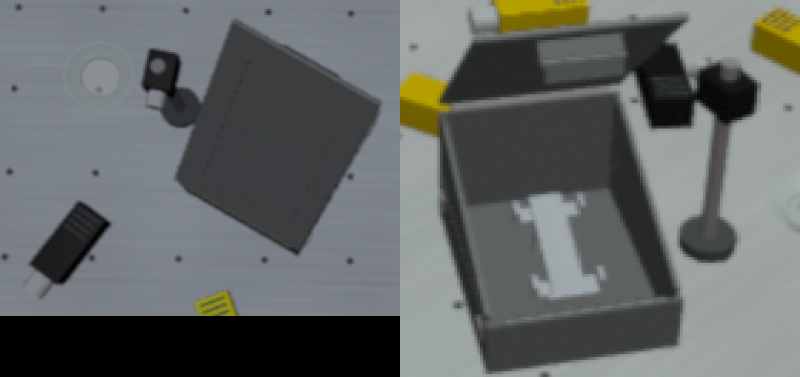

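Crop: the black block with ribs on top and an aluminium nose pointing down-left is the camera. In the scene view the open case shows the cradle, the front wall at the bottom and the post on the right. Next: measuring.

```bash
python3 - <<'E'
from h import *
# scene crop -> full px
s=lambda x,y:(285+(x-400)*140/400,180+y*132/377)
P={'frontL top':(s(482,328),.048),'frontR top':(s(680,300),.048),'frontL bot':(s(488,372),0),'frontR bot':(s(680,342),0),'backL top':(s(440,108),.106),'backR top':(s(618,95),.106),'post':(s(707,240),0.)}
for k,(u,z) in P.items(): print(k,np.round(u,1),onz('scene0',u,z).round(4))
print('post top',onz('top0',(242,193),0))
im=cv2.imread('pics/top0.png'); hsv=cv2.cvtColor(im,cv2.COLOR_BGR2HSV)
m=((hsv[...,2]<70)).astype(np.uint8); m[:230]=0;m[320:]=0;m[:,:150]=0;m[:,215:]=0
n,l,st,c=cv2.connectedComponentsWithStats(m);i=1+np.argmax(st[1:,4]);print(st[i],c[i])
ys,xs=np.nonzero(l==i);r=cv2.minAreaRect(np.c_[xs,ys].astype(np.float32));print(r)
for q in cv2.boxPoints(r): print(q,onz('top0',q,.034).round(4))
print('nose',onz('top0',(167,289),.03))
# lid corners at top
for q in [(272,147),(349,189),(304,271),(240,232)]: print(q,onz('top0',q,.113).round(3),onz('top0',q,.25).round(3))
E
```

```text
frontL top [313.7 294.8] [ 0.5886 -0.0336  0.048 ]
frontR top [383. 285.] [0.6628 0.0974 0.048 ]
frontL bot [315.8 310.2] [ 0.5902 -0.0285  0.    ]
frontR bot [383.  299.7] [0.6628 0.1035 0.    ]
backL top [299.  217.8] [0.4232 0.0658 0.106 ]
backR top [361.3 213.3] [0.5032 0.1872 0.106 ]
post [392.4 264. ] [0.5965 0.2073 0.    ]
post top [0.59842107 0.20057411 0.        ]
[162 244  42  44 912] [182.30921053 265.66337719]
((182.32176208496094, 265.681396484375), (21.005931854248047, 43.92148971557617), 38.1572265625)
[160.49527 276.46057] [0.4107 0.3598 0.034 ]
[187.63092 241.9243 ] [0.4837 0.307  0.034 ]
[204.14825 254.90222] [0.4567 0.2714 0.034 ]
[177.0126  289.43848] [0.3842 0.3245 0.034 ]
nose [0.38496312 0.34628734 0.03      ]
(272, 147) [0.667 0.129 0.113] [0.62 0.12 0.25]
(349, 189) [ 0.584 -0.024  0.113] [ 0.55  -0.008  0.25 ]
(304, 271) [0.421 0.063 0.113] [0.414 0.065 0.25 ]
(240, 232) [0.495 0.188 0.113] [0.476 0.169 0.25 ]
```

```bash
python3 - <<'E'
from h import *
s=lambda x,y:(285+(x-400)*140/400,180+y*132/377)
A,ra=tri([('scene0',s(688,16)),('top0',(272,147))]);B,rb=tri([('scene0',s(475,42)),('top0',(349,189))])
print(A.round(4),B.round(4),np.round([ra,rb],4),np.linalg.norm(A-B))
H=[]
for a,b in [((620,95),(240,232)),((440,108),(304,271))]:
    X,r=tri([('scene0',s(*a)),('top0',b)]);print('hinge',X.round(4),np.round(r,4));H.append(X)
h=(H[0]+H[1])/2;e=(A+B)/2;v=e-h;print('lid len',np.linalg.norm(v),'elev',np.arcsin(v[2]/np.linalg.norm(v)), 'angle',np.arcsin(v[2]/np.linalg.norm(v))+.3,'dir',np.degrees(np.arctan2(v[1],v[0])))
# cam nose and tail from two views, mask in scene
im=cv2.imread('pics/scene0.png');cv2.imwrite('pics/camcrop.png',cv2.resize(im[185:235,355:405],(600,600),interpolation=3))
E
```

```text
[0.6168 0.1219 0.2656] [ 0.5468 -0.0065  0.265 ] [[0.0032 0.0032]
 [0.0003 0.0003]] 0.14617947580504687
hinge [0.4985 0.1911 0.101 ] [0.0026 0.0026]
hinge [0.4225 0.0641 0.1064] [0.0018 0.0018]
lid len 0.21379288912082722 elev 0.857031438887627 angle 1.157031438887627 dir -29.95931160581297
```

```bash
python3 -m pendant '[[0.9,4.8,1,0,0,8,1],[0.9,4.8,1,0,0,8,1],[0.9,4.8,1,0,0,8,1],[0.9,4.8,1,0,0,8,1],[0.9,4.8,1,0,0,8,1],[0.9,4.8,1,0,0,8,1],[0.9,4.8,1,0,0,8,1],[0.9,4.8,1,0,0,8,1]]'; python3 -m pendant '[[1,4.7,0,0,0,7.5,1],[1,4.7,0,0,0,7.5,1],[1,4.7,0,0,0,7.5,1],[1,4.7,0,0,0,7.5,1],[1,4.7,0,0,0,7.5,1],[1,4.7,0,0,0,7.5,1],[1,4.7,0,0,0,7.5,1],[1,4.7,0,0,0,7.5,1]]'
```

```text
time: 0.95
tool_pos: [0.2596, -0.131, 0.2967]
ee_rot: [3.141, 0.0, 1.47]
wrist_force: [0.9, 0.7, 0.9]
width: 0.0946
finger_force: 0.0
time: 1.75
tool_pos: [0.3396, 0.2454, 0.2963]
ee_rot: [3.141, 0.0, 2.52]
wrist_force: [0.3, -0.7, -0.0]
width: 0.0939
finger_force: 0.0
```

```bash
python3 -m pendant '[[4,2.5,-1,0,0,0,1],[4,2.5,-1,0,0,0,1],[0,0,0,0,0,0,1],[0,0,0,0,0,0,1]]'; python3 - <<'E'
from h import *
snap('wrist','w1')
E
python3 -m pendant '[[3,-3,0,0,0,0,1],[2,-2,0,0,0,0,1],[0,0,0,0,0,0,1],[0,0,0,0,0,0,1]]'; python3 - <<'E'
from h import *
snap('wrist','w2')
a=cv2.imread('pics/w1.png');b=cv2.imread('pics/w2.png')
cv2.imwrite('pics/w12.png',np.hstack([cv2.resize(a,(400,300)),cv2.resize(b,(400,300))]))
E
```

```text
time: 2.15
tool_pos: [0.4199, 0.2932, 0.2742]
ee_rot: [-3.137, -0.002, 2.513]
wrist_force: [-0.9, -0.1, 0.3]
width: 0.094
finger_force: 0.0
time: 2.6
tool_pos: [0.4693, 0.2424, 0.2784]
ee_rot: [3.139, 0.001, 2.511]
wrist_force: [0.2, -0.3, -0.3]
width: 0.0944
finger_force: 0.0
```

View pics/w12.png

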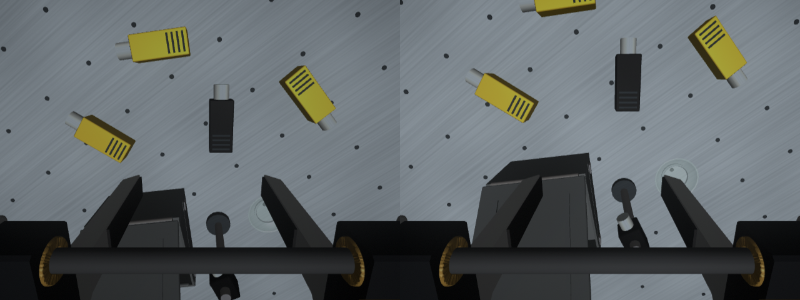

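The black block is at about (353,200) in w1 and (455,135) in w2 (full-size pixels), with the nose upward at (354,146) and (455,73).

```bash
python3 - <<'E'
from h import *
def m(f,box):
    im=cv2.imread(f'pics/{f}.png');g=cv2.cvtColor(im,cv2.COLOR_BGR2GRAY);x0,y0,x1,y1=box
    k=np.zeros_like(g);k[y0:y1,x0:x1]=(g[y0:y1,x0:x1]<55)
    n,l,st,c=cv2.connectedComponentsWithStats(k);i=1+np.argmax(st[1:,4])
    cs,_=cv2.findContours((l==i).astype(np.uint8),0,2);h=cv2.convexHull(max(cs,key=cv2.contourArea))
    q=cv2.approxPolyDP(h,3,True)[:,0];r=cv2.minAreaRect(h);print(f,st[i],q.tolist(),r)
    bp=cv2.boxPoints(r);bp=bp[np.argsort(bp[:,1])];return np.vstack([sorted(bp[:2].tolist()),sorted(bp[2:].tolist())])
a=m('w1',(320,140,400,270));b=m('w2',(420,60,510,200))
print(a.tolist(),b.tolist())
X=[]
for p,q in zip(a,b):
    x,r=tri([('w1',p),('w2',q)]);X.append(x);print(x.round(4),np.round(r,4))
X=np.array(X);c=X.mean(0);d=X[:2].mean(0)-X[2:].mean(0);print('centre',c.round(4),'len',np.linalg.norm(d),'yaw',np.degrees(np.arctan2(d[1],d[0])),'wid',np.linalg.norm(X[0]-X[1]),np.linalg.norm(X[2]-X[3]))
for f,p in(('w1',(354,135)),('w2',(455,61))): print('nose end',onz(f,p,.017).round(4))
Y=np.array([onz('w1',p,.034) for p in a]);d=Y[:2].mean(0)-Y[2:].mean(0);print('w1 plane',Y.mean(0).round(4),np.linalg.norm(d),np.degrees(np.arctan2(d[1],d[0])))
Y=np.array([onz('w2',p,.034) for p in b]);d=Y[:2].mean(0)-Y[2:].mean(0);print('w2 plane',Y.mean(0).round(4),np.linalg.norm(d),np.degrees(np.arctan2(d[1],d[0])))
E
```

```text
w1 [ 334  158   40   86 3259] [[369, 158], [373, 161], [371, 242], [336, 243], [335, 159]] ((353.5, 200.5), (85.0, 39.0), 90.0)
w2 [461  60  49  66 791] [[461, 60], [476, 63], [508, 109], [509, 125]] ((488.3557434082031, 90.15101623535156), (80.7762680053711, 10.895784378051758), 55.00798034667969)
[[334.0, 158.0], [373.0, 158.0], [334.0, 243.0], [373.0, 243.0]] [[460.7315979003906, 60.18792724609375], [469.6577453613281, 53.939605712890625], [507.0537414550781, 126.3624267578125], [515.9798583984375, 120.11410522460938]]
[0.3902 0.3376 0.308 ] [0.0242 0.0242]
[0.399  0.3541 0.2621] [0.0194 0.0194]
[0.4055 0.3247 0.3474] [0.0246 0.0246]
[0.4161 0.3341 0.322 ] [0.0211 0.0211]
centre [0.4027 0.3376 0.3099] len 0.05477729432564569 yaw 134.60465203627416 wid 0.04950345892507431 0.02906367464454068
nose end [0.3812 0.3603 0.017 ]
nose end [0.4337 0.4337 0.017 ]
w1 plane [0.4355 0.3205 0.034 ] 0.09020292002568635 145.21071054347917
w2 plane [0.4755 0.441  0.034 ] 0.08060941806143113 -175.27968240790815
```

```bash
python3 - <<'E'
from h import *
def m(f,box):
    im=cv2.imread(f'pics/{f}.png');g=cv2.cvtColor(im,cv2.COLOR_BGR2GRAY);x0,y0,x1,y1=box
    k=np.zeros_like(g);k[y0:y1,x0:x1]=(g[y0:y1,x0:x1]<55)
    n,l,st,c=cv2.connectedComponentsWithStats(k);i=1+np.argmax(st[1:,4])
    cs,_=cv2.findContours((l==i).astype(np.uint8),0,2);h=cv2.convexHull(max(cs,key=cv2.contourArea))
    q=cv2.approxPolyDP(h,2,True)[:,0];r=cv2.minAreaRect(h);print(f,st[i],q.tolist(),r)
    bp=cv2.boxPoints(r);bp=bp[np.argsort(bp[:,1])];return np.vstack([sorted(bp[:2].tolist()),sorted(bp[2:].tolist())])
a=m('w1',(320,140,400,270));b=m('w2',(325,70,405,200))
X=[]
for p,q in zip(a,b):
    x,r=tri([('w1',p),('w2',q)]);X.append(x);print(x.round(4),np.round(r,4))
X=np.array(X);c=X.mean(0);d=X[:2].mean(0)-X[2:].mean(0);print('centre',c.round(4),'len',np.linalg.norm(d),'yaw',np.degrees(np.arctan2(d[1],d[0])))
for f,p in(('w1',(354,135)),('w2',(364,61))): print('nose end',onz(f,p,.017).round(4))
for f,B in(('w1',a),('w2',b)):
    Y=np.array([onz(f,p,.034) for p in B]);d=Y[:2].mean(0)-Y[2:].mean(0);print(f,Y.mean(0).round(4),np.linalg.norm(d),np.degrees(np.arctan2(d[1],d[0])))
E
```

```text
w1 [ 334  158   40   86 3259] [[369, 158], [373, 161], [371, 242], [336, 243], [335, 159]] ((353.5, 200.5), (85.0, 39.0), 90.0)
w2 [ 344   86   43   92 3728] [[384, 86], [386, 90], [382, 177], [346, 177], [344, 91], [352, 86]] ((364.9999694824219, 131.49998474121094), (41.99999237060547, 90.99998474121094), 0.0)
[0.3876 0.3298 0.0227] [0.0001 0.0001]
[0.4119 0.3632 0.0239] [0.0006 0.0006]
[0.4605 0.2774 0.0325] [0. 0.]
[0.4856 0.3123 0.0337] [0.0008 0.0008]
centre [0.4364 0.3207 0.0282] len 0.09020530517472725 yaw 144.84808631308243
nose end [0.3812 0.3603 0.017 ]
nose end [0.3799 0.36   0.017 ]
w1 [0.4355 0.3205 0.034 ] 0.09020292002568635 145.21071054347917
w2 [0.4366 0.3202 0.034 ] 0.08869261335382467 145.58586708595453
```

Camera block centre is (0.436, 0.3205), yaw 145°, top at about 33 mm. The nose tip matches the prediction within 1 mm. Next: moving to hover with a 21° lean.

```bash
python3 -m pendant '[[-0.9,2,-4,4,5.7,0.4,1],[-0.9,2,-4,4,5.7,0.4,1],[-0.9,2,-4,4,5.7,0.3,1],[-0.9,2,-4,0,0,0,1],[0,0,-2,0,0,0,1],[0,0,0,0,0,0,1],[0,0,0,0,0,0,1]]'; python3 - <<'E'
from h import *
from scipy.spatial.transform import Rotation as Ro
o=robot.get_obs();R=Ro.from_euler('xyz',o['ee_rot']).as_matrix();print(R.round(3),o['joint_positions'].round(3));p=o['tool_pos'];print(p)
n=np.array([np.cos(np.radians(145)),np.sin(np.radians(145)),0]);G=np.array([.436,.3205,.025]);T=G+.008*R[:,2]
print('go cm',((T-p)*100).round(2),'y axis.n',np.degrees(np.arcsin(R[:,1]@n)))
E
```

```text
time: 3.35
tool_pos: [0.4336, 0.3238, 0.0978]
ee_rot: [-3.141, -0.364, 2.534]
wrist_force: [0.1, -0.0, 0.2]
width: 0.0942
finger_force: 0.0
[[-0.767  0.571 -0.293]
 [ 0.534  0.821  0.203]
 [ 0.356 -0.001 -0.934]] [ 0.35   0.244  1.474  0.296  1.637 -0.625]
[0.43357696 0.32379775 0.09782227]
go cm [ 0.01 -0.17 -8.03] y axis.n 0.1900518269844257
```

```bash
python3 -m pendant '[[0,-0.2,-2.5,0,0,0,1],[0,0,-2.5,0,0,0,1],[0,0,-2,0,0,0,1],[0,0,-1,0,0,0,1],[0,0,0,0,0,0,1],[0,0,0,0,0,0,1],[0,0,0,0,0,0,0.3],[0,0,0,0,0,0,0.2]]'; python3 -m pendant '[[0,0,0,0,0,0,0],[0,0,0,0,0,0,0],[0,0,0,0,0,0,0],[0,0,0,0,0,0,0],[0,0,0,0,0,0,0]]'
```

```text
time: 4.15
tool_pos: [0.4349, 0.3215, 0.0179]
ee_rot: [3.142, -0.363, 2.533]
wrist_force: [0.3, 0.2, 0.5]
width: 0.0811
finger_force: 0.0
time: 4.65
tool_pos: [0.4339, 0.3211, 0.0164]
ee_rot: [-3.139, -0.365, 2.532]
wrist_force: [-0.3, 0.5, 0.2]
width: 0.0418
finger_force: 1.5
```

```bash
python3 -m pendant '[[0,0,0,0,0,0,0],[0,0,0,0,0,0,0],[0,0,0,0,0,0,0]]';python3 -m pendant '[[0,0,1,0,0,0,0],[0,0,2,0,0,0,0],[0,0,4,0,0,0,0],[0,0,4,0,0,0,0],[0,0,4,0,0,0,0],[0,0,4,0,0,0,0],[0,0,4,0,0,0,0],[0,0,4,0,0,0,0]]'
```

```text
time: 4.95
tool_pos: [0.434, 0.3212, 0.0165]
ee_rot: [-3.14, -0.365, 2.532]
wrist_force: [-0.1, 0.9, -0.9]
width: 0.0397
finger_force: 29.9
time: 5.75
tool_pos: [0.4334, 0.3206, 0.2881]
ee_rot: [-3.138, -0.364, 2.531]
wrist_force: [0.4, 0.3, -3.5]
width: 0.04
finger_force: 29.9
```

```bash
python3 -m pendant '[[0,0,4,0,0,0,0],[0,0,3.5,0,0,0,0],[1.5,-2,0,0,0,1,0],[2.8,-3.8,0,0,0,1,0],[2.8,-3.8,0,0,0,1,0],[2.8,-3.8,0,0,0,1,0],[2.8,-3.8,0,0,0,1,0],[2.8,-3.8,0,0,0,0,0]]';python3 -m pendant '[[2.8,-3.8,0,0,0,0,0],[2.8,-3.8,0,0,0,0,0],[1.6,-1.9,0,0,0,0,0],[0,0,0,0,0,0,0],[0,0,0,0,0,0,0]]'; python3 - <<'E'
from h import *
from scipy.spatial.transform import Rotation as Ro
o=robot.get_obs();print(o['joint_positions'].round(3));print(Ro.from_euler('xyz',o['ee_rot']).as_matrix().round(3))
E
```

```text
time: 6.55
tool_pos: [0.5896, 0.1095, 0.3614]
ee_rot: [-3.139, -0.365, 2.619]
wrist_force: [1.1, 0.5, -3.2]
width: 0.04
finger_force: 29.9
time: 7.05
tool_pos: [0.6613, 0.0157, 0.36]
ee_rot: [-3.138, -0.367, 2.618]
wrist_force: [-0.1, 0.9, -3.3]
width: 0.0401
finger_force: 29.9
[-0.131  0.703  0.304  0.216  2.466 -1.033]
[[-0.808  0.499 -0.313]
 [ 0.467  0.867  0.177]
 [ 0.359 -0.003 -0.933]]
```

```bash
python3 -m pendant '[[0,0,-4,0,0,0,0],[0,0,-4,0,0,0,0],[0,0,-4,0,0,0,0],[0,0,0,0,0,0,0],[0,0,0,0,0,0,0]]'; python3 - <<'E'
from h import *
o=robot.get_obs();print(o['joint_positions'].round(3),o['tool_pos'])
snap('wrist','w3');snap('scene','s3')
a=cv2.imread('pics/w3.png');b=cv2.imread('pics/s3.png')[100:340,200:520]
cv2.imwrite('pics/v3.png',np.hstack([cv2.resize(a,(400,300)),cv2.resize(b,(400,300))]))
E
```

```text
time: 7.55
tool_pos: [0.6598, 0.0176, 0.2426]
ee_rot: [-3.139, -0.366, 2.621]
wrist_force: [0.6, 0.0, -1.7]
width: 0.04
finger_force: 29.9
[-0.129  0.608  0.689  0.164  2.18  -1.108] [0.65980191 0.01756253 0.24258433]
```

View pics/v3.png

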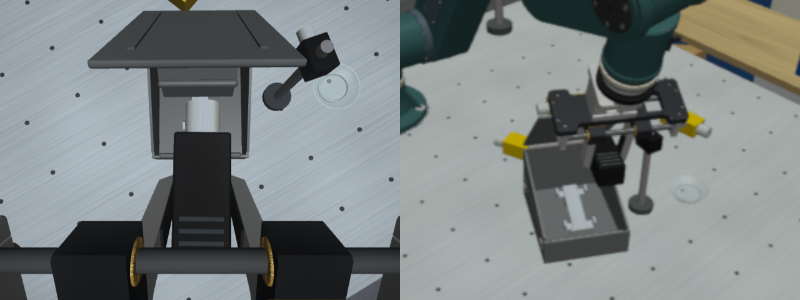

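The w3 view shows the case mouth between (152,157) and (248,157) in the half-size picture, with the held camera lined up. In the scene view the cradle is visible. I'll refine the cradle position.

```bash
python3 - <<'E'
from h import *
O=np.array([.5435,.0798]);ex=np.array([np.cos(np.radians(150)),.5]);ey=np.array([-.5,ex[0]])
loc=lambda X:np.r_[(X[:2]-O)@ex,(X[:2]-O)@ey,X[2]].round(4)
for f in('scene0','s3'):
    g=cv2.cvtColor(cv2.imread(f'pics/{f}.png'),cv2.COLOR_BGR2GRAY);x0,y0,x1,y1=315,240,365,290
    k=np.zeros_like(g);k[y0:y1,x0:x1]=g[y0:y1,x0:x1]>150
    n,l,st,c=cv2.connectedComponentsWithStats(k);i=1+np.argmax(st[1:,4]);ys,xs=np.nonzero(l==i)
    r=cv2.minAreaRect(np.c_[xs,ys].astype(np.float32));print(f,st[i],c[i],r, 'centroid@.042',loc(onz(f,c[i],.042)))
    # mid of bed row by row, intersect sloped plane z=.04+ (x+.008)*tan.3
    for y in range(st[i][1],st[i][1]+st[i][3],3):
        q=xs[ys==y];m=(q.min()+q.max())/2;C,d=ray(f,(m,y))
        N=np.array([-ex[0]*np.tan(.3),-ex[1]*np.tan(.3),1]);P0=np.r_[O-ex*.008,.04];X=C+d*((P0-C)@N)/(d@N);
        print(y,q.min(),q.max(),loc(X))
g=cv2.cvtColor(cv2.imread('pics/w3.png'),cv2.COLOR_BGR2GRAY)
cv2.imwrite('pics/w3c.png',cv2.resize(cv2.imread('pics/w3.png')[90:300,220:430],(600,600),interpolation=3))
E
```

```text
scene0 [326 248  28  36 456] [339.65789474 265.95175439] ((339.40728759765625, 265.5982666015625), (36.12742614746094, 20.462217330932617), 77.00537872314453) centroid@.042 [-0.0114 -0.0001  0.042 ]
248 336 340 [ 0.0365 -0.0071  0.0538]
251 331 345 [ 0.0289 -0.0054  0.0514]
254 327 346 [ 0.0217 -0.0003  0.0492]
257 333 342 [ 0.0139 -0.0009  0.0468]
260 333 343 [ 0.0063 -0.0003  0.0444]
263 334 344 [-0.0015 -0.0009  0.042 ]
266 335 345 [-0.0091 -0.0015  0.0396]
269 336 345 [-0.0166 -0.0009  0.0373]
272 336 346 [-0.024  -0.0004  0.035 ]
275 337 347 [-0.0315 -0.001   0.0327]
278 332 352 [-0.0387  0.0007  0.0305]
281 334 353 [-0.0462 -0.001   0.0282]
s3 [325 248  29  36 486] [339.62139918 265.91152263] ((339.1764831542969, 265.7059326171875), (36.38034439086914, 20.858062744140625), 75.96376037597656) centroid@.042 [-0.0112 -0.      0.042 ]
248 335 340 [ 0.0367 -0.0059  0.0538]
251 325 345 [0.0298 0.0014 0.0517]
254 326 346 [0.0219 0.0008 0.0493]
257 332 343 [ 0.0139 -0.0009  0.0468]
260 333 343 [ 0.0063 -0.0003  0.0444]
263 334 344 [-0.0015 -0.0009  0.042 ]
266 335 345 [-0.0091 -0.0015  0.0396]
269 335 346 [-0.0166 -0.0009  0.0373]
272 336 347 [-0.0242 -0.0015  0.035 ]
275 337 347 [-0.0315 -0.001   0.0327]
278 332 353 [-0.0388 -0.0004  0.0305]
281 334 353 [-0.0462 -0.001   0.0282]
```

View pics/w3c.png

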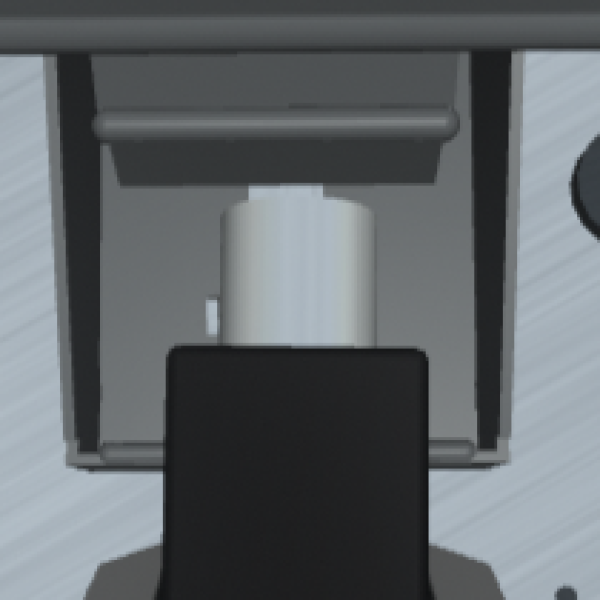

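```bash
python3 - <<'E'
from h import *
from scipy.spatial.transform import Rotation as Ro
O=np.array([.5435,.0798]);ex=np.array([np.cos(np.radians(150)),.5]);ey=np.array([-.5,ex[0]])
loc=lambda X:np.r_[(X[:2]-O)@ex,(X[:2]-O)@ey,X[2]].round(4)
px=lambda x,y:(220+x*.35,90+y*.35)
for p in[(67,465),(508,462)]: print('front',loc(onz('w3',px(*p),.048)))
print('bed end',[loc(onz('w3',px(x,185),.053)) for x in(249,323)])
print('guide',loc(onz('w3',px(211,316),.05)))
T=np.array([0.6598,0.0176,0.2426]);Rm=Ro.from_euler('xyz',[-3.139,-.366,2.621]).as_matrix();print('TCP',loc(T), 'tool y yaw',np.degrees(np.arctan2(*Rm[:2,1][::-1])))
# held camera: top front edge corners at height approx
for p in[(165,348),(428,348)]: print('held',loc(onz('w3',px(*p),.2426-.0165+.034)))
for p in[(221,200),(376,200)]: print('nose',loc(onz('w3',px(*p),.2426)))
E
```

```text
front [-0.0979  0.073   0.048 ]
front [-0.0964 -0.0763  0.048 ]
bed end [array([-0.0024,  0.0118,  0.053 ]), array([-0.0024, -0.0134,  0.053 ])]
guide [-0.0471  0.0245  0.05  ]
TCP [-0.1318 -0.0043  0.2426] tool y yaw 60.2254010859342
held [-0.0905  0.0153  0.2601]
held [-0.0904 -0.0247  0.2601]
nose [-0.0625  0.0082  0.2426]
nose [-0.0624 -0.0181  0.2426]
```

```bash
python3 -m pendant '[[-1.5,0.8,-4,0,0,0,0],[-2.1,1.1,-3.5,2.87,4.96,0,0],[-2.2,1.2,-3,2.87,4.96,0,0],[-2.2,1.2,-3,2.87,4.96,0,0],[-2.2,1.2,-2.6,0,0,0,0],[0,0,0,0,0,0,0],[0,0,0,0,0,0,0],[0,0,0,0,0,0,0]]'; cat >> h.py <<'E'
O=np.array([.5435,.0798]);ex=np.array([np.cos(np.radians(150)),.5]);ey=np.array([-.5,ex[0]])
loc=lambda X:np.r_[(X[:2]-O)@ex,(X[:2]-O)@ey,X[2]].round(4)
def where():
    from scipy.spatial.transform import Rotation as Ro
    o=robot.get_obs();print('q',o['joint_positions'].round(2),'TCP case',loc(o['tool_pos'])*1000)
    R=Ro.from_euler('xyz',o['ee_rot']).as_matrix();E=np.c_[np.r_[ex,0],np.r_[ey,0],[0,0,1]];L=E.T@R;print('lean',np.degrees(np.arctan2(L[0,2],-L[2,2])),'y tilt/yaw',np.degrees(L[2,1]),np.degrees(L[0,1]))
E
python3 -c "
from h import *
where();snap('wrist','w4');snap('scene','s4')
a=cv2.imread('pics/w4.png');b=cv2.imread('pics/s4.png')[170:320,260:460]
cv2.imwrite('pics/v4.png',np.hstack([cv2.resize(a,(400,300)),cv2.resize(b,(400,300),interpolation=3)]))"
```

```text
time: 8.45
tool_pos: [0.5627, 0.0706, 0.0847]
ee_rot: [3.138, -0.655, 2.623]
wrist_force: [0.5, -0.6, -1.9]
width: 0.0398
finger_force: 29.9
q [-0.12  0.61  1.09  0.27  2.04 -1.12] TCP case [-21.3  -1.7  84.7]
lean 37.51683925210765 y tilt/yaw 0.17332799322643783 0.15174975301475022
```

View pics/v4.png

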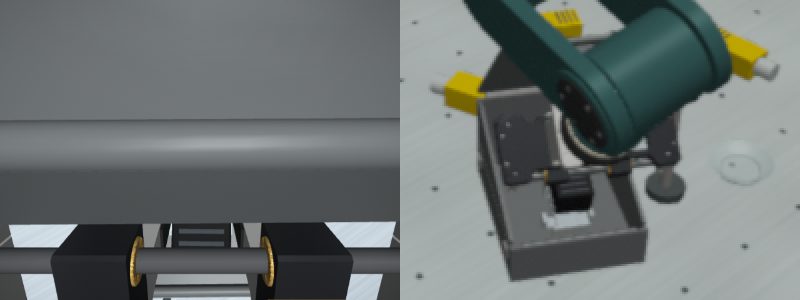

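```bash
python3 -m pendant '[[-0.56,0.19,-0.36,0.3,0.5,0,0],[-0.13,0.07,-0.5,0,0,0,0],[-0.13,0.07,-0.5,0,0,0,0],[-0.13,0.07,-0.5,0,0,0,0],[-0.13,0.07,-0.5,0,0,0,0],[0,0,0,0,0,0,0],[0,0,0,0,0,0,0],[0,0,0,0,0,0,0]]';python3 -c "
from h import *
where()"
```

```text
time: 9.35
tool_pos: [0.5482, 0.0757, 0.0579]
ee_rot: [-3.141, -0.675, 2.62]
wrist_force: [0.2, -2.3, 4.2]
width: 0.0396
finger_force: 30.0
q [-0.12  0.62  1.15  0.27  2.   -1.13] TCP case [-6.1  1.3 57.9]
lean 38.66136646835052 y tilt/yaw -0.04828292776935504 0.16372225986051242
```

```bash
python3 -m pendant '[[0,0,0,0,0,0,0.5],[0,0,0,0,0,0,0.6],[0,0,0,0,0,0,0.7],[0,0,0,0,0,0,0.75],[0,0,0,0,0,0,0.75],[0,0,0,0,0,0,0.75],[0,0,0,0,0,0,0.75]]';python3 -c "
from h import *
where()"
```

```text
time: 10.05
tool_pos: [0.5482, 0.0758, 0.0569]
ee_rot: [-3.14, -0.675, 2.62]
wrist_force: [-0.2, 0.2, 0.3]
width: 0.0704
finger_force: 0.0
q [-0.12  0.62  1.15  0.27  1.99 -1.13] TCP case [-6.   1.1 56.9]
lean 38.665094006109086 y tilt/yaw -0.05548665832970961 0.14926047357422065
```

```bash
python3 -m pendant '[[0.54,-0.31,0.78,0,0,0,0.75],[0.8,-0.46,1.17,0,0,0,0.75],[1.34,-0.78,1.95,0,0,0,0.75],[1.34,-0.78,1.95,0,0,0,0.75],[1.34,-0.78,1.95,0,0,0,0.75],[1.34,-0.78,1.95,-2.87,-4.96,0,0.75],[1.34,-0.78,1.95,-2.87,-4.96,0,0.75],[1.34,-0.78,1.95,-2.87,-4.96,0,0.75]]';python3 -m pendant '[[0.5,-0.3,4,0,0,0,0],[0,0,0,0,0,0,0],[0,0,0,0,0,0,0]]';python3 -c "
from h import *
where();snap('wrist','w5');snap('scene','s5')
a=cv2.imread('pics/w5.png');b=cv2.imread('pics/s5.png')[180:312,285:425]
cv2.imwrite('pics/v5.png',np.hstack([cv2.resize(a[:,120:520],(400,480)),cv2.resize(b,(400,480),interpolation=3)]))"
```

```text
time: 10.85
tool_pos: [0.6432, 0.0204, 0.195]
ee_rot: [-3.14, -0.37, 2.619]
wrist_force: [-1.1, 0.4, 0.2]
width: 0.0707
finger_force: 0.0
time: 11.15
tool_pos: [0.6477, 0.018, 0.2353]
ee_rot: [-3.141, -0.371, 2.62]
wrist_force: [0.6, 0.0, -1.4]
width: 0.0499
finger_force: 0.0
q [-0.13  0.58  0.75  0.17  2.15 -1.11] TCP case [-121.1    1.4  235.3]
lean 21.247976235126163 y tilt/yaw -0.022277100306772945 0.1094949776368268
```

View pics/v5.png

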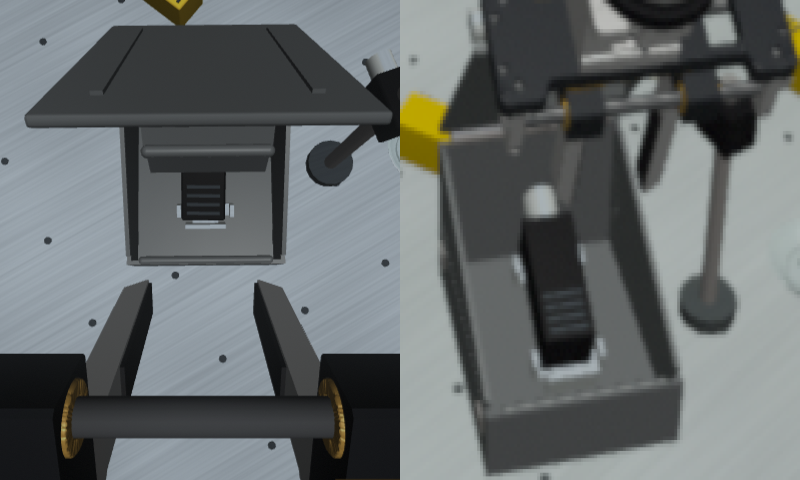

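Left view: the camera sits between the guides, about (204,196), with its tail just above the stop, and the scene view shows the nose toward the hinge. Placing is good. Next: going over the lid with the jaw shut.

```bash
python3 -m pendant '[[0,0,3.5,-3.5,-6.1,0,0],[0,0,3.5,-3.5,-6.1,0,0],[0,0,3.5,-3.5,-6.1,0,0],[-3.12,1.8,0,0,0,0,0],[-3.12,1.8,0,0,0,0,0],[-3.12,1.8,0,0,0,0,0],[0,0,-2.5,0,0,0,0],[0,0,-2.5,0,0,0,0]]';python3 -c "
from h import *
where()"
```

```text
time: 12.05
tool_pos: [0.5524, 0.073, 0.2875]
ee_rot: [-3.14, -0.006, 2.621]
wrist_force: [0.8, -0.2, 0.2]
width: 0.0006
finger_force: 0.0
q [ 0.03  0.11  1.21  0.    1.83 -1.02] TCP case [-11.1   1.4 287.5]
lean 0.3589538580617751 y tilt/yaw -0.0847087376128237 0.160695650034342
```

```bash
python3 -m pendant '[[1.65,-0.95,-1.85,0,0,0,0],[1.59,-0.92,-1.8,0,0,0,0],[0.97,-0.56,-1.53,0,0,0,0],[0.97,-0.56,-1.53,0,0,0,0],[0.68,-0.4,-1.72,0,0,0,0],[0.68,-0.4,-1.72,0,0,0,0],[0.38,-0.22,-1.85,0,0,0,0],[0.38,-0.22,-1.85,0,0,0,0]]';python3 -c "
from h import *
where();snap('top','t6');snap('scene','s6')
a=cv2.imread('pics/s6.png')[160:320,270:470];cv2.imwrite('pics/v6.png',cv2.resize(a,(600,480),interpolation=3))"
```

```text
time: 12.85
tool_pos: [0.6267, 0.0298, 0.1486]
ee_rot: [-3.14, -0.007, 2.619]
wrist_force: [-0.0, 0.4, 0.2]
width: 0.0006
finger_force: 0.4
q [-0.04  0.28  1.27  0.    1.59 -1.09] TCP case [-97.1   1.7 148.6]
lean 0.3844892236470233 y tilt/yaw -0.09365931444759913 0.0787741377504794
```

View pics/v6.png

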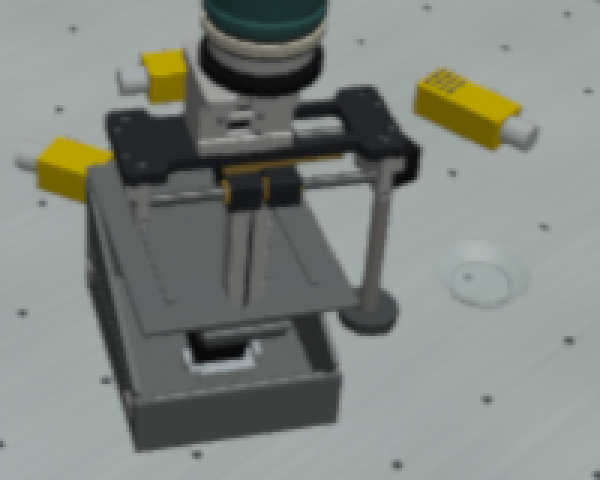

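The lid is following the fingers and now stands near 0.4 rad, with clear room to the post. Pressing it down.

```bash
python3 -m pendant '[[0,0,-1.85,0,0,0,0],[0,0,-1.85,0,0,0,0],[-0.17,0.1,-1,0,0,0,0],[-0.1,0.05,-0.9,0,0,0,0],[-0.1,0.05,-0.6,0,0,0,0],[-0.1,0.05,-0.6,0,0,0,0],[-0.1,0.05,-0.6,0,0,0,0],[0,0,0,0,0,0,0]]';python3 -c "
from h import *
where()"
```

```text
time: 13.75
tool_pos: [0.6209, 0.0333, 0.0765]
ee_rot: [-3.141, -0.006, 2.62]
wrist_force: [-0.4, -0.1, 2.1]
width: 0.0004
finger_force: 1.0
q [-0.04  0.31  1.39  0.    1.45 -1.09] TCP case [-90.3   1.6  76.5]
lean 0.3215054803286019 y tilt/yaw -0.047990442475117724 0.09372366567932738
```

```bash
python3 -m pendant '[[0,0,-0.3,0,0,0,0],[0,0,-0.3,0,0,0,0],[0,0,0,0,0,0,0],[0,0,0,0,0,0,0]]'; python3 -m pendant '[[0,0,-0.2,0,0,0,0],[0,0,-0.2,0,0,0,0],[0,0,0,0,0,0,0],[0,0,0,0,0,0,0]]'
```

```text
time: 14.15
tool_pos: [0.6212, 0.0333, 0.0756]
ee_rot: [-3.142, -0.004, 2.62]
wrist_force: [-7.3, 0.4, 18.5]
width: 0.0002
finger_force: 7.9
time: 14.55
tool_pos: [0.6213, 0.0333, 0.0753]
ee_rot: [3.141, -0.003, 2.62]
wrist_force: [-13.2, 0.4, 30.5]
width: 0.0005
finger_force: 12.9
```

```bash
python3 -m pendant '[[0,0,0.6,0,0,0,0],[0,0,1,0,0,0,0],[0,0,2,0,0,0,0],[0,0,4,0,0,0,0],[0,0,4,0,0,0,0],[0,0,4,0,0,0,0],[0,0,4,0,0,0,0],[0,0,4,0,0,0,0]]'; python3 -m pendant '[[-1,-3,2,0,0,0,0],[-2,-4,0,0,0,0,0],[-2,-4,0,0,0,0,0],[-2,-4,0,0,0,0,0],[-2,-4,0,0,0,0,0],[0,0,0,0,0,0,0],[0,0,0,0,0,0,0]]';python3 -c "
from h import *
where();snap('top','t7');snap('scene','s7')
a=cv2.imread('pics/s7.png')[180:312,285:425];b=cv2.imread('pics/t7.png')[135:305,145:360]
cv2.imwrite('pics/v7.png',np.hstack([cv2.resize(b,(400,377)),cv2.resize(a,(400,377),interpolation=3)]))"
```

```text
time: 15.35
tool_pos: [0.6204, 0.033, 0.3029]
ee_rot: [-3.139, -0.008, 2.619]
wrist_force: [1.0, -0.6, 0.6]
width: 0.0006
finger_force: 0.0
time: 16.05
tool_pos: [0.5304, -0.1576, 0.3215]
ee_rot: [-3.141, -0.007, 2.617]
wrist_force: [0.8, -0.3, 0.2]
width: 0.0007
finger_force: 0.0
q [-0.39  0.1   1.15 -0.    1.9  -1.44] TCP case [-107.4  212.1  321.5]
lean 0.4217932114177046 y tilt/yaw -0.06153234867489534 -0.03277715500015546
```

View pics/v7.png

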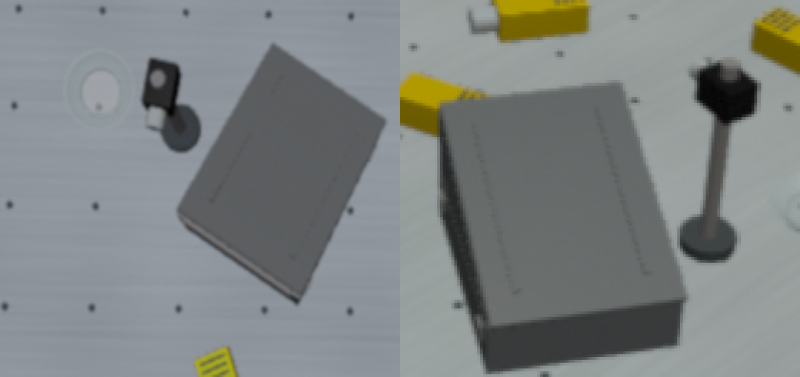

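The lid lies flush on the front wall, with its edge at (487,327) to (685,298) in the crop. Bystanders are unmoved and the robot is clear, so I'm handing in.

```bash
python3 -c "
from bench import robot
print(robot.close_job())"
```

```text
the job is handed in; nothing more can be done
None
```

I laid the microscope camera on the cradle between the guides, nose to the hinge, and pressed the lid shut; it stayed closed after I let go, with the bystanders unmoved. I handed the job in at about 16 s, but no verdict came back, and the caught tab is judged only from the lid lying flush in the last picture.

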